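# Start the bracket light-curing unit

### The arm

A 7-joint arm with a two-finger parallel gripper is mounted at the origin on the work surface. World frame = base frame: x ahead of the robot, y to its left, z up, the work surface at z = 0. Lengths are in m, angles in rad, forces in N, time in s.
With the tool pointing down it reaches from about 0.4 to 0.85 m from the base axis. Payload 10.4 kg.
Tool frame: the origin (TCP) lies at the very end of the fingers, on their centre line; the grasp point (between the pads) lies 19 mm behind it (manip.tcp_to_grasp is the z of the grasp point in the tool frame, in m); z points along the fingers, x is the direction in which the jaws open and shut, and the axes are right-handed (so a half turn about z gives the same grasp; the last joint's range is limited). The gripper opens to 85 mm and grips with 20 to 120 N. Pads are 22 mm wide; open, the fingers measure 114 mm over their backs; the gripper's body (76 mm by 85 mm) begins 54 mm behind the grasp point. The pads swing forward as they close: fully open they stand 13 mm farther back than shut.
Start: joints at [1.224, 0.332, -0.065, 1.46, 0.022, 1.35, -0.088], TCP at [0.199, -0.593, 0.231] pointing down, gripper open.
Joint ranges: [-2.6, 2.6], [-0.5, 2.12], [-1.47, 1.34], [0.16, 2.42], [-1.27, 4.41], [0.06, 2.06], [-2.6, 2.6]. Speed limits (rad/s): [2.22, 2.22, 2.79, 2.79, 3.14, 3.14, 3.14].

### API

Orientations are given as a unit quaternion [x, y, z, w].
In Python, from workcell import manip gives the robot as it stands.
- The arm moves only by the tool servo_tool, never from a script. Its argument "moves" is a list of rows, each an object with "travel": the shift along the tool's x, y, z in mm, a list of three; "dr": the turn, a rotation vector about the tool's x, y, z in degrees, a list of three. A call has 1 to 12 rows; each row shifts and turns the commanded pose from where the row before left it, along the tool's axes as they then stand; what a row does not reach is not made up. A row lasts 1/8 s, in which the tool goes at most 62.5 mm and 10.7 degrees, less where a joint would pass 70% of its speed; a pose out of reach is approached as far as the arm can. A call is refused whole if a number of a shift passes 62.5 or a number of a turn 10.7, either way. A call with a gripper value outside its range is refused whole. "claw" is the closure, from 0 (fully open) to 1 (shut), set as the call begins (left out, the last holds). The fingers move at their own pace and stop on an object; "squeeze" is the grip in N (left out, the last holds). Time passes only in rows, so rows that do not move let the fingers close. It gives the time, the measured TCP pose, the force and the opening at its end, in the units of the state.
- manip.get_obs(): the state, without advancing time (a new reading comes with each control period).
- manip.camera(name): name is "side" or "top"; returns the picture (384x512x3 uint8, blue, green, red); there is no depth.
- manip.calibration(name): a dict with "intrinsics" (3x3 intrinsics, pixels), "view" (4x4, takes a point from world to camera coordinates). Camera axes: x right, y down, z forward; pixel columns grow to the right and rows downward; lengths in m; the calibration is good to about 2 mm. A picture is of the moment at which its call begins. calibration takes no time and is no camera call.
- manip.hand_in(): hands the job in, once; it reports no verdict.
The state is a dict: "clock": time; "joint_pos": joint angles; "joint_velocities": joint speeds; "tau": joint torques, N m; "position": TCP position; "ee_rot": TCP orientation; "ft_force": force on the tool from outside, world axes, zero at the start; "torque": the same for the moment, N m; "grip_width": opening from 0.0 (shut) to 1.0 (fully open).
Only numpy, scipy, OpenCV 4.12 (cv2) and the standard library are available. Lean on these libraries where they do the work, as an engineer would, in place of code of your own. Each camera call takes 0.05 s, during which the arm holds its last target. There are 200 camera calls.

### The job

Start the cure of the bracketed cast with your closed fingertips: switch the curing unit on by pushing the raised, green-striped end of the black rocker fully down, then press the blue program key fully down so that it stays down, and then press the middle of the big orange cure key fully down. Keep the orange key held down: the program finishes while still holding it, pressed by the closed fingers. Press these three only in that order, do not press the yellow or the white key, and do not move, lift or knock the bottle, bracket cases, mirror or needle holder.

Things in the scene. Friction and masses are not known exactly. Their poses are not given: they have to be found in the camera images.
- console: fixed white bench light-curing unit; level grey panel 170 mm deep (x) by 270 mm wide (y), 45 mm above the counter. Origin: centre of the panel box's underside; x to its far edge, y left, z up. Rocker at y = +80 mm, three program keys at x = +45 (y = 20, -40, -100), orange cure key at x = -40, y = -40 mm. Left of the panel (y 135 to 255): chamber with amber window, 82 mm high.
- rocker_raised_end (a point): where to press the black rocker: the green stripe on top of its raised (far, +x) end, 22 mm from the pivot; moves with the rocker. Rocker plate 60 mm long (unit's x), 30 mm wide, 8 mm thick; pivot 58 mm above the counter at x = 0, y = +80 mm of the unit. The stripe is about 67 mm above the counter when off, 57 mm when fully on.
- rocker (a joint): rocker angle in rad: 0 = off (far end up, tilted 0.25 rad), 0.5 = fully on (far end down, tilted 0.25 rad the other way). Friction (0.04 N m, about 2 to 4 N at the stripe) keeps it where it is left.
- blue_top (a point): centre of the top face of the round blue program key, 28 mm across; standing 17 mm above the panel face (62 mm above the counter) when up, 10 mm when down; z up. The yellow, blue and white keys stand in a row along the panel's far edge, 60 mm apart, in an order that varies.
- blue_key (a joint): joint of the blue program key: 0 = up, 0.007 m = fully down. It latches: it stays wherever it is pressed to (friction about 2.5 N, no spring back).
- yellow_top (a point): centre of the top face of the round yellow program key, 28 mm across; standing 17 mm above the panel face (62 mm above the counter) when up, 10 mm when down; z up. The yellow, blue and white keys stand in a row along the panel's far edge, 60 mm apart, in an order that varies.
- yellow_key (a joint): joint of the yellow program key: 0 = up, 0.007 m = fully down. It latches: it stays wherever it is pressed to (friction about 2.5 N, no spring back).
- white_top (a point): centre of the top face of the round white program key, 28 mm across; standing 17 mm above the panel face (62 mm above the counter) when up, 10 mm when down; z up. The yellow, blue and white keys stand in a row along the panel's far edge, 60 mm apart, in an order that varies.
- white_key (a joint): joint of the white program key: 0 = up, 0.007 m = fully down. It latches: it stays wherever it is pressed to (friction about 2.5 N, no spring back).
- cure_top (a point): centre of the top face of the round orange cure key, 40 mm across, 19 mm above the panel face (64 mm above the counter) when up; z up.
- cure_key (a joint): cure key travel: 0 = up, 0.008 m = fully down. It springs back when let go: about 2 N to start it, 5 N fully down.
- bottle: squat amber glass bottle with a black cap, 58 mm across, 74 mm high, origin at the centre of its foot; standing to the right of the unit; to be left alone.
- case1: teal plastic bracket case, 70 x 100 x 20 mm, lowest of a stack of three beyond the unit's far right corner; origin at the centre of its underside; to be left alone.
- case2: teal plastic bracket case, 70 x 100 x 20 mm, middle of a stack of three beyond the unit's far right corner; origin at the centre of its underside; to be left alone.
- case3: teal plastic bracket case, 70 x 100 x 20 mm, top of a stack of three beyond the unit's far right corner; origin at the centre of its underside; to be left alone.
- mirror: chrome mouth mirror, rod 165 mm long and 8 mm thick along its x, origin under its middle; in front of the unit, left; lying loose near the unit; to be left alone.
- holder: steel Mathieu needle holder, 160 mm long (its x), 42 mm wide, 8 mm thick, origin under its middle; in front of the unit, right; lying loose near the unit; to be left alone.

How it is judged:
By the outcome, as a careful person would: the job done as asked, in the order asked, and still so for the second after the job is handed in, while the arm keeps its last pose, push and grip.
It also fails if it takes over 38 s, if anything falls off the work surface, if the arm or the gripper's body presses on something with over 40 N, if the wrist force passes 120 N, or if a joint passes its speed limit or range.

## Working session

There is one attempt and no reset: what is moved stays moved. The work goes in short steps, Python scripts to look and compute and a tool call to move; the robot and the scene stay as the last step left them, time stands still between calls to the robot, and variables do not carry over. Pictures are saved under pics/ and viewed, on a budget of 10 in all, crops included, one or two more only if the job needs it, and the job is handed in when it is done.

Besides the shell and the picture viewer there is one more tool, called after "Call:" in YAML: its name, and indented under it one key for each argument. servo_tool: Moves the arm, as the interface text tells. Its arguments: {"type":"object","properties":{"moves":{"type":"array","items":{"type":"object","properties":{"travel":{"type":"array","items":{"type":"number"}},"dr":{"type":"array","items":{"type":"number"}}}}},"claw":{"type":"number"},"squeeze":{"type":"number"}},"required":["moves"]}

```bash
mkdir -p pics
python3 - <<'E'
from workcell import manip
import cv2
for n in("top","side"):
    cv2.imwrite(f"pics/{n}0.png",manip.camera(n)); c=manip.calibration(n); print(n,c["intrinsics"],c["view"])
o=manip.get_obs(); print(o)
E
```

```text
top [[494.97181886   0.         245.11808874]
 [  0.         494.97181886 190.31973598]
 [  0.           0.           1.        ]] [[ 0.02330114 -0.99962285 -0.01453343 -0.03176554]
 [-0.9905462  -0.0211189  -0.13554419  0.58018718]
 [ 0.13518614  0.01755437 -0.9906647   1.1857898 ]
 [ 0.          0.          0.          1.        ]]
side [[433.37454077   0.         261.09466303]
 [  0.         433.37454077 187.17513952]
 [  0.           0.           1.        ]] [[ 0.97118427 -0.23771061 -0.0171691  -0.54393167]
 [-0.15468301 -0.57388433 -0.80419521  0.14343094]
 [ 0.18131266  0.78367751 -0.59411723  0.78979383]
 [ 0.          0.          0.          1.        ]]
{'clock': 0.1, 'joint_pos': array([ 1.22439408,  0.33284281, -0.06467221,  1.46085288,  0.02158062,
        1.34988157, -0.08854424]), 'joint_velocities': array([-2.32828451e-03,  3.83038770e-05, -6.44405490e-04, -1.39341298e-03,
       -4.52405049e-04, -1.11079387e-03,  1.46431297e-03]), 'tau': array([ 1.35590621e-03, -6.26749349e+01,  4.91957087e-02, -3.92432714e+01,
        1.62638014e-02,  7.09885033e-03,  1.19506461e-05]), 'position': array([ 0.19874176, -0.59221238,  0.23057622]), 'ee_rot': array([ 8.11825167e-01, -5.83900233e-01, -5.37090141e-04, -3.57413432e-04]), 'ft_force': array([ 0.58656854,  0.46621346, -1.11887528]), 'torque': array([-0.0032699 ,  0.01540365, -0.02318017]), 'grip_width': 1.000512920655125}
```

View pics/top0.png

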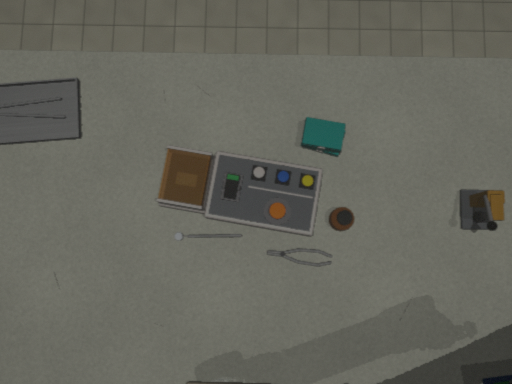

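View pics/side0.png

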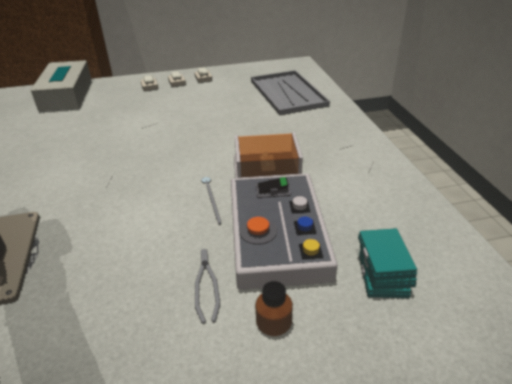

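```bash
cat > h.py <<'E'
from workcell import manip
import cv2, numpy as np
from scipy.spatial.transform import Rotation as R
def cast(n,uv,z):
    c=manip.calibration(n); V=c["view"]; Rm,t=V[:3,:3],V[:3,3]
    o=-Rm.T@t; d=Rm.T@np.linalg.solve(c["intrinsics"],[uv[0],uv[1],1]); return o+d*(z-o[2])/d[2]
H={"orange":((3,150,120),(14,255,255),.064),"blue":((108,120,60),(130,255,255),.062),"green":((45,120,60),(75,255,255),.067),"yellow":((22,130,90),(34,255,255),.062)}
ROI={"top":(205,150,325,240),"side":(230,175,330,265)}
def blobs(n,im):
    x0,y0,x1,y1=ROI[n]; h=cv2.cvtColor(im,cv2.COLOR_BGR2HSV); out={}
    for k,(a,b,z) in H.items():
        m=np.zeros(h.shape[:2],np.uint8); m[y0:y1,x0:x1]=cv2.inRange(h,a,b)[y0:y1,x0:x1]
        c,l,s,ce=cv2.connectedComponentsWithStats(m)
        if c>1:
            i=1+np.argmax(s[1:,4]); out[k]=(ce[i].round(1),s[i,4],cast(n,ce[i],z).round(4))
    return out
def rel(p):
    o=manip.get_obs(); return R.from_quat(o["ee_rot"]).inv().apply(np.array(p)-o["position"])*1000
E
python3 - <<'E'
from h import *
P={}
for n in("top","side"):
    P[n]=blobs(n,cv2.imread(f"pics/{n}0.png"))
    for k,v in P[n].items(): print(n,k,*v)
m={k:(P["top"][k][2]+P["side"][k][2])/2 for k in H if k in P["top"] and k in P["side"]}
for a,b in(("blue","yellow"),("blue","orange"),("green","blue"),("green","orange")):
    if a in m and b in m:
        d=m[a]-m[b]; print(a,b,np.linalg.norm(d[:2]),d)
E
```

```text
top orange [277.3 209.7] 139 [ 0.532  -0.0978  0.064 ]
top blue [282.8 176. ] 101 [ 0.6148 -0.1102  0.062 ]
top green [232.7 177. ] 44 [0.6091 0.0117 0.067 ]
top yellow [307.2 180.2] 95 [ 0.6057 -0.1695  0.062 ]
side orange [257.6 224.2] 262 [ 0.531  -0.0976  0.064 ]
side blue [304.7 222.2] 150 [ 0.6143 -0.112   0.062 ]
side green [282.9 181.5] 42 [0.6091 0.0119 0.067 ]
side yellow [310.9 245.8] 192 [ 0.6053 -0.1718  0.062 ]
blue yellow 0.060233752996139985 [0.00905 0.05955 0.     ]
blue orange 0.08412408989106494 [ 0.08305 -0.0134  -0.002  ]
green blue 0.12302078076487728 [-0.00545  0.1229   0.005  ]
green orange 0.13420882981383894 [0.0776 0.1095 0.003 ]
```

Call:
servo_tool:
  moves:
    - {"travel": [0, 0, 0], "dr": [0, 0, 9]}
    - {"travel": [0, 0, 0], "dr": [0, 0, 9]}
    - {"travel": [0, 0, 0], "dr": [0, 0, 9.3]}
    - {"travel": [0, 0, 0], "dr": [0, 0, 0]}
  claw: 1
  squeeze: 40

```text
clock: 0.6
position: [0.1989, -0.5923, 0.2309]
ee_rot: [-0.652, 0.759, 0.0, 0.0]
ft_force: [1.1, -0.5, -0.6]
grip_width: 0.147
```

Run:
```python
from h import *
o=manip.get_obs(); print(o["clock"],o["grip_width"],R.from_quat(o["ee_rot"]).as_matrix().round(4))
ux=np.array([.988,-.154]); 
print(rel([.6091+.003,.0115,.11]))
```

```text
0.6 0.14676845633789273 [[-1.509e-01 -9.885e-01 -4.000e-04]
 [-9.885e-01  1.509e-01  6.000e-04]
 [-6.000e-04  5.000e-04 -1.000e+00]]
[-659.19113658 -317.40609622  121.12744429]
```

Call:
servo_tool:
  moves:
    - {"travel": [-30, -14, 0]}
    - {"travel": [-52, -25, 0]}
    - {"travel": [-52, -25, 0]}
    - {"travel": [-52, -25, 0]}
    - {"travel": [-52, -25, 0]}
    - {"travel": [-52, -25, 0]}
    - {"travel": [-52, -25, 0]}
    - {"travel": [-52, -25, 0]}
    - {"travel": [-52, -25, 0]}
    - {"travel": [-52, -25, 0]}
    - {"travel": [-52, -25, 0]}
    - {"travel": [-52, -25, 0]}

```text
$.moves[0]: bad value
```

Run:
```python
from h import *
o=manip.get_obs(); print(o["clock"],o["grip_width"],R.from_quat(o["ee_rot"]).as_matrix().round(4))
print(rel([.6121,.0115,.11]))
```

```text
0.6 0.14676845633789273 [[-1.509e-01 -9.885e-01 -4.000e-04]
 [-9.885e-01  1.509e-01  6.000e-04]
 [-6.000e-04  5.000e-04 -1.000e+00]]
[-659.19113658 -317.40609622  121.12744429]
```

Rows need an explicit "dr".

Call:
servo_tool:
  moves:
    - {"travel": [-30, -14, 0], "dr": [0, 0, 0]}
    - {"travel": [-52, -25, 0], "dr": [0, 0, 0]}
    - {"travel": [-52, -25, 0], "dr": [0, 0, 0]}
    - {"travel": [-52, -25, 0], "dr": [0, 0, 0]}
    - {"travel": [-52, -25, 0], "dr": [0, 0, 0]}
    - {"travel": [-52, -25, 0], "dr": [0, 0, 0]}
    - {"travel": [-52, -25, 0], "dr": [0, 0, 0]}
    - {"travel": [-52, -25, 0], "dr": [0, 0, 0]}
    - {"travel": [-52, -25, 0], "dr": [0, 0, 0]}
    - {"travel": [-52, -25, 0], "dr": [0, 0, 0]}
    - {"travel": [-52, -25, 0], "dr": [0, 0, 0]}
    - {"travel": [-52, -25, 0], "dr": [0, 0, 0]}

```text
clock: 2.1
position: [0.5769, -0.0401, 0.2314]
ee_rot: [-0.653, 0.758, -0.0, -0.0]
ft_force: [1.7, -0.0, 0.3]
grip_width: -0.001
```

Run:
```python
from h import *
o=manip.get_obs(); print(o["clock"],o["grip_width"],R.from_quat(o["ee_rot"]).as_matrix().round(4))
print(rel([.6121,.0115,.11]))
```

```text
2.1 -0.0005803034184903078 [[-1.482e-01 -9.890e-01  3.000e-04]
 [-9.890e-01  1.482e-01 -3.000e-04]
 [ 3.000e-04 -3.000e-04 -1.000e+00]]
[-56.28840888 -27.15099905 121.35986425]
```

Call:
servo_tool:
  moves:
    - {"travel": [-40, -20, 40], "dr": [0, 0, 0]}
    - {"travel": [-10, -4, 40], "dr": [0, 0, 0]}
    - {"travel": [0, 0, 25], "dr": [0, 0, 0]}
    - {"travel": [0, 0, 0], "dr": [0, 0, 0]}
    - {"travel": [0, 0, 0], "dr": [0, 0, 0]}

```text
clock: 2.72
position: [0.608, 0.0041, 0.1276]
ee_rot: [-0.652, 0.759, -0.001, 0.001]
ft_force: [0.3, -0.3, 0.9]
grip_width: -0.003
```

Run:
```python
from h import *
print(rel([.6121,.0115,.075]))
cv2.imwrite("pics/top1.png",cv2.resize(manip.camera("top")[130:260,190:350],None,fx=4,fy=4))
cv2.imwrite("pics/side1.png",cv2.resize(manip.camera("side")[120:290,210:360],None,fx=4,fy=3.5))
```

```text
[-7.96755301 -2.86460624 52.62097306]
```

View pics/side1.png

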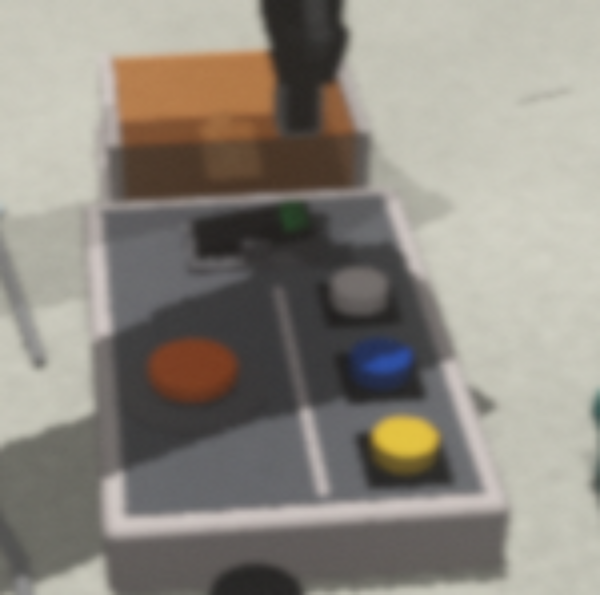

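Call:
servo_tool:
  moves:
    - {"travel": [-8, -3, 25], "dr": [0, 0, 0]}
    - {"travel": [0, 0, 25], "dr": [0, 0, 0]}
    - {"travel": [0, 0, 4], "dr": [0, 0, 0]}
    - {"travel": [0, 0, 4], "dr": [0, 0, 0]}
    - {"travel": [0, 0, 4], "dr": [0, 0, 0]}
    - {"travel": [0, 0, 3], "dr": [0, 0, 0]}
    - {"travel": [0, 0, 0], "dr": [0, 0, 0]}
    - {"travel": [0, 0, 0], "dr": [0, 0, 0]}

```text
clock: 3.82
position: [0.6119, 0.0117, 0.0617]
ee_rot: [-0.651, 0.759, -0.0, 0.0]
ft_force: [2.5, -0.4, 2.4]
grip_width: 0.001
```

Call:
servo_tool:
  moves:
    - {"travel": [0, 0, 2], "dr": [0, 0, 0]}
    - {"travel": [0, 0, 2], "dr": [0, 0, 0]}
    - {"travel": [0, 0, 0], "dr": [0, 0, 0]}
    - {"travel": [0, 0, 0], "dr": [0, 0, 0]}

```text
clock: 4.32
position: [0.6123, 0.0116, 0.0578]
ee_rot: [-0.651, 0.759, -0.001, 0.001]
ft_force: [3.3, -0.5, 5.4]
grip_width: -0.0
```

Call:
servo_tool:
  moves:
    - {"travel": [0, 0, 2], "dr": [0, 0, 0]}
    - {"travel": [0, 0, 0], "dr": [0, 0, 0]}
    - {"travel": [0, 0, 0], "dr": [0, 0, 0]}

```text
clock: 4.7
position: [0.6125, 0.0117, 0.0574]
ee_rot: [-0.651, 0.759, -0.001, 0.001]
ft_force: [-2.1, -1.3, 20.0]
grip_width: 0.0
```

Call:
servo_tool:
  moves:
    - {"travel": [0, 0, -20], "dr": [0, 0, 0]}
    - {"travel": [0, 0, -25], "dr": [0, 0, 0]}
    - {"travel": [40, -7, 0], "dr": [0, 0, 0]}
    - {"travel": [50, -8, 0], "dr": [0, 0, 0]}
    - {"travel": [31, -5, 0], "dr": [0, 0, 0]}
    - {"travel": [0, 0, 0], "dr": [0, 0, 0]}
    - {"travel": [0, 0, 0], "dr": [0, 0, 0]}

```text
clock: 5.58
position: [0.6126, -0.1097, 0.1002]
ee_rot: [-0.651, 0.759, 0.001, -0.0]
ft_force: [0.0, -0.7, 0.3]
grip_width: -0.005
```

Run:
```python
from h import *
print(manip.get_obs()["ft_force"],rel([.6146,-.111,.062]))
cv2.imwrite("pics/side2.png",cv2.resize(manip.camera("side")[120:290,210:360],None,fx=4,fy=3.5))
```

```text
[ 0.03478604 -0.72611095  0.29236441] [ 0.98164251 -2.25844341 38.21033676]
```

View pics/side2.png

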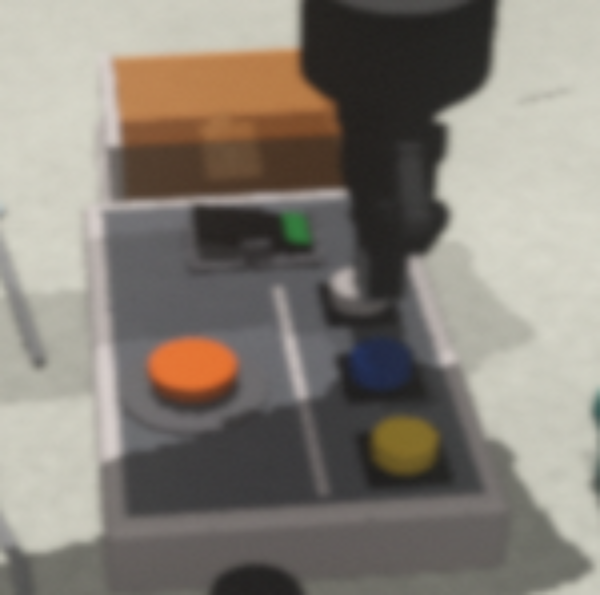

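Rocker's green end is now down (crop ~(297,228)). The tip hovers over blue (380,362).

Call:
servo_tool:
  moves:
    - {"travel": [1, -2, 20], "dr": [0, 0, 0]}
    - {"travel": [0, 0, 13], "dr": [0, 0, 0]}
    - {"travel": [0, 0, 4], "dr": [0, 0, 0]}
    - {"travel": [0, 0, 3], "dr": [0, 0, 0]}
    - {"travel": [0, 0, 3], "dr": [0, 0, 0]}
    - {"travel": [0, 0, 2], "dr": [0, 0, 0]}
    - {"travel": [0, 0, 0], "dr": [0, 0, 0]}
    - {"travel": [0, 0, 0], "dr": [0, 0, 0]}

```text
clock: 6.62
position: [0.6148, -0.1125, 0.0553]
ee_rot: [-0.651, 0.759, -0.0, -0.0]
ft_force: [0.4, 0.0, 0.5]
grip_width: 0.001
```

Call:
servo_tool:
  moves:
    - {"travel": [0, 0, 1], "dr": [0, 0, 0]}
    - {"travel": [0, 0, 1], "dr": [0, 0, 0]}
    - {"travel": [0, 0, 0], "dr": [0, 0, 0]}
    - {"travel": [0, 0, 0], "dr": [0, 0, 0]}

```text
clock: 7.12
position: [0.615, -0.1125, 0.055]
ee_rot: [-0.651, 0.759, -0.001, -0.0]
ft_force: [-8.0, -0.4, 15.9]
grip_width: -0.002
```

Call:
servo_tool:
  moves:
    - {"travel": [0, 0, -20], "dr": [0, 0, 0]}
    - {"travel": [0, 0, -25], "dr": [0, 0, 0]}
    - {"travel": [-1, 40, 0], "dr": [0, 0, 0]}
    - {"travel": [-1, 45, 0], "dr": [0, 0, 0]}
    - {"travel": [0, 0, 0], "dr": [0, 0, 0]}
    - {"travel": [0, 0, 0], "dr": [0, 0, 0]}

```text
clock: 7.88
position: [0.5321, -0.0977, 0.0994]
ee_rot: [-0.651, 0.759, -0.001, 0.001]
ft_force: [0.2, -0.8, -0.6]
grip_width: -0.001
```

Run:
```python
from h import *
print(manip.get_obs()["ft_force"],rel([.5315,-.0977,.064]))
cv2.imwrite("pics/side3.png",cv2.resize(manip.camera("side")[120:290,210:360],None,fx=4,fy=3.5))
```

```text
[ 0.16961916 -0.84736155 -0.59780933] [ 0.11708985  0.61343652 35.41148394]
```

View pics/side3.png

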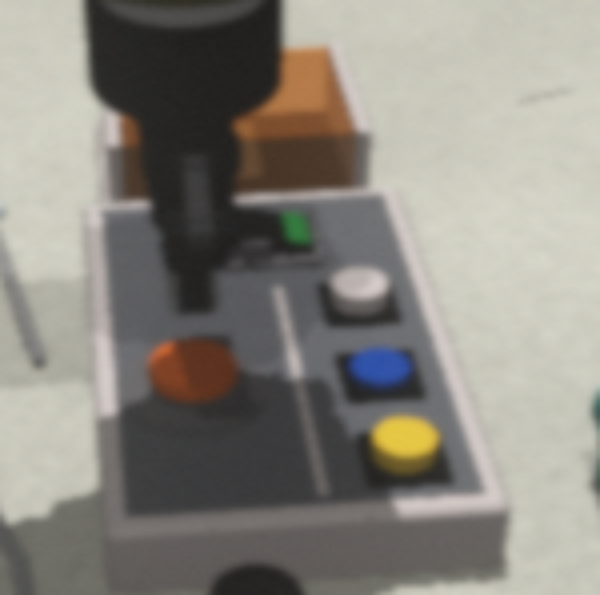

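Blue (380,368) sits lower than white and yellow, and the rocker is still on. The tip is centred over orange (193,368).

Call:
servo_tool:
  moves:
    - {"travel": [0, 0.5, 20], "dr": [0, 0, 0]}
    - {"travel": [0, 0, 11], "dr": [0, 0, 0]}
    - {"travel": [0, 0, 4], "dr": [0, 0, 0]}
    - {"travel": [0, 0, 3], "dr": [0, 0, 0]}
    - {"travel": [0, 0, 3], "dr": [0, 0, 0]}
    - {"travel": [0, 0, 3], "dr": [0, 0, 0]}
    - {"travel": [0, 0, 0], "dr": [0, 0, 0]}
    - {"travel": [0, 0, 0], "dr": [0, 0, 0]}

```text
clock: 8.93
position: [0.5309, -0.0972, 0.0559]
ee_rot: [-0.651, 0.759, -0.0, -0.0]
ft_force: [-9.7, 1.4, 20.4]
grip_width: -0.001
```

Call:
servo_tool:
  moves:
    - {"travel": [0, 0, 0], "dr": [0, 0, 0]}
    - {"travel": [0, 0, 0], "dr": [0, 0, 0]}
    - {"travel": [0, 0, 0], "dr": [0, 0, 0]}
    - {"travel": [0, 0, 0], "dr": [0, 0, 0]}
    - {"travel": [0, 0, 0], "dr": [0, 0, 0]}
    - {"travel": [0, 0, 0], "dr": [0, 0, 0]}
    - {"travel": [0, 0, 0], "dr": [0, 0, 0]}
    - {"travel": [0, 0, 0], "dr": [0, 0, 0]}

```text
clock: 9.93
position: [0.5309, -0.0972, 0.056]
ee_rot: [-0.651, 0.759, -0.001, -0.0]
ft_force: [-9.4, 1.2, 20.2]
grip_width: -0.004
```

Run:
```python
from h import *
cv2.imwrite("pics/side4.png",manip.camera("side")); print(manip.get_obs()["ft_force"])
```

```text
[-9.80973552  1.60770513 19.13787513]
```

View pics/side4.png

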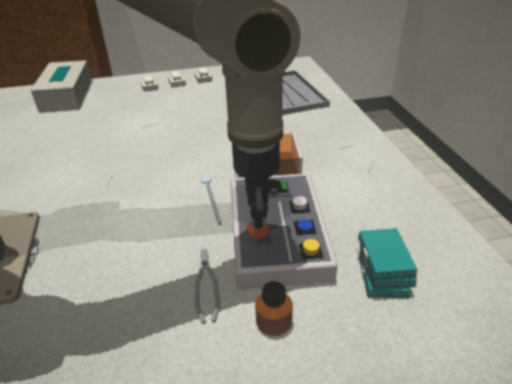

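Orange (258,230) is held down under the closed tip. The bottle, cases, mirror and needle holder are where they started. Handing in.

```bash
python3 -c "
from workcell import manip
print(manip.hand_in())"
```

```text
the job is handed in; nothing more can be done
None
```

I pressed the three controls in the order asked with closed fingers, and handed in at about 10 s with the orange key still held down. `hand_in()` gives no verdict, so whether the program finished is not confirmed.

- **Rocker:** I pushed the green-striped end down until it met a hard stop at about 20 N, with the tip at z = 57.4 mm. A later picture shows that end down.
- **Blue key:** it went to its stop at 55.0 mm with about 16 N, and pictures show it staying lower than the yellow and white keys.
- **Orange key:** it has been held at its stop at 56 mm with about 20 N upward since it was pressed, about 1 s before hand-in.

In the last picture the yellow and white keys are up. By eye, the bottle, cases, mirror and needle holder are where they started.

No check failed. While pressing blue and orange there was also a sideways force of 8–10 N, with no visible effect. One move call was refused for a missing field before anything moved, and I sent it again corrected.

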